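Shake a dropper bottle of ink on the vortex mixer

TASK

Please mix the ink in the dropper bottle (the black one with the pointed nozzle): stand it upright in the rubber cup of the little vortex mixer and, gripping the bottle, press it straight down so that the spring-loaded cup sinks about halfway, 6 mm of its 12 mm, without ever driving it down to its stop. Keep it pressed like that for at least three seconds and finish still gripping and pressing it, because I will stop the mixer myself; leave the other bottles, the brush washer and the rest of the clutter where they are.

Things in the scene. Friction and masses are not known exactly. Their poses are not given: they have to be found in the camera images.
- dropper: The bottle to mix: black plastic, round, about 70 g, standing upright. Straight body 34 mm in diameter from its foot up to 58 mm, sloping shoulder, then a 21 mm wide cap from 64 to 75 mm that ends in a pointed nozzle, tip 93 mm above the foot; a plain white paper band round the body. Best gripped on the body 40 to 50 mm above the foot. Origin: centre of the foot, z up along the bottle.
- mixer: Vortex mixer, fixed to the table by its suction feet: round white body 110 mm in diameter and 58 mm tall, with a grey top and a black speed knob and a rocker switch on its front (own -x side). On top, on its axis, stands the dark rubber cup on a steel post. It is already switched on and set to run only while the cup is pressed down; the shaking itself is not simulated. Origin: centre of its underside, z up.
- cup_floor (a point): Centre of the inner floor of the rubber cup, where the bottle's foot stands. Unpressed it lies 78 mm above the table on the mixer's axis; it moves down with the cup. The cup's wall rises 9 mm above this floor (rim 87 mm above the table, 54 mm in outer diameter); the recess is about 40 mm wide at the floor and 46 mm at the rim, so the bottle drops in with a little play.
- cup (a joint): How far the spring-loaded cup is pressed down, in m: 0 when free, 0.012 at its hard stop. Its spring begins to yield at about 3 N and stiffens by 0.8 N per mm: about 8 N of push in all at 6 mm, 13 N at the stop. The bottle's own weight does not press it down. A gap of 13 mm between the cup's underside and the mixer's collar closes to 1 mm at the stop.
- flatcap: Look-alike bottle that is not wanted: same black body, but with a wide flat screw cap (31 mm wide, flat top 80 mm above the foot). Origin: centre of the foot.
- ink_jar: Squat glass ink jar, 56 mm in diameter, 66 mm tall, dark metal lid; leave alone. Origin: centre of its foot.
- washer: Steel brush washer: open pot 92 mm in diameter, 75 mm tall, with two wire uprights and a coil spring across, about 135 mm tall; leave alone. It stands to the left or the right of the bottles, the mixer on the other side. Origin: centre of its foot.
- tube_a: Aluminium paint tube lying beyond the bottles, 139 x 35 mm, 30 mm high; leave alone. Origin: under its middle.
- tube_b: Smaller aluminium paint tube lying beyond the bottles, 118 x 30 mm, 26 mm high; leave alone. Origin: under its middle.
- palette_knife: Palette knife with a dark wooden handle, 215 mm long, lying flat on the left; leave alone. Origin: under the bolster between handle and blade.
- tape_roll: Roll of paper tape lying flat on the right, 96 mm across, 24 mm high; leave alone. Origin: centre of its underside.
There are look-alikes about, which are no part of the job. What is shaped like the dropper but yellow is not meant.

How it is judged:
By the outcome, as a careful person would: the job done as asked, in the order asked, and still so for the second after the job is handed in, while the arm keeps its last pose, push and grip.
It also fails if it takes over 42 s, if anything falls off the work surface, if the arm or the gripper's body presses on something with over 40 N, if the wrist force passes 120 N, or if a joint passes its speed limit or range.

ROBOT

A 7-joint arm with a two-finger parallel gripper is mounted at the origin on the work surface. World frame = base frame: x ahead of the robot, y to its left, z up, the work surface at z = 0. Lengths are in m, angles in rad, forces in N, time in s.
With the tool pointing down it reaches from about 0.425 to 0.8 m from the base axis. Payload 8.3 kg.
Tool frame: the origin (TCP) lies midway between the tips of the shut fingers; the grasp point (between the pads) lies 19 mm behind it; z points along the fingers, y is the line along which they close (so a half turn about z gives the same grasp; the last joint's range is limited). The gripper opens to 85 mm and grips with 20 to 120 N. Pads are 22 mm wide; open, the fingers measure 114 mm over their backs; the gripper's body (76 mm by 85 mm) begins 54 mm behind the grasp point. The pads swing forward as they close: fully open they stand 13 mm farther back than shut.
Start: joints at [-1.342, 0.383, 0.016, 1.37, -0.006, 1.388, -0.046], TCP at [0.18, 0.599, 0.231] pointing down, gripper open.
Joint ranges: [-2.95, 2.95], [-0.25, 2.06], [-1.52, 1.56], [0.18, 2.33], [-1.44, 4.58], [0.02, 2.06], [-3.01, 3.01]. Speed limits (rad/s): [2.39, 2.39, 3.01, 3.01, 3.14, 3.14, 3.14].

INTERFACE

Orientations are given as a rotation vector (axis times angle).
In Python, from station import telemetry, snapshot, calibration, ticket gives the robot as it stands.
- The arm moves only by the tool move_arm, never from a script. Its argument "moves" is a list of rows, each a list of 3 entries, a list of its own where there are three numbers: the shift along the tool's x, y, z in mm, then the turn, a rotation vector about the tool's x, y, z in rad, then the finger opening in mm, from 0 to 85.4. In form: [[[dx, dy, dz], [rx, ry, rz], grip], ...]. A call has 1 to 20 rows; each row shifts and turns the commanded pose from where the row before left it, along the tool's axes as they then stand; what a row does not reach is not made up. A row lasts 1/10 s, in which the tool goes at most 50 mm and 8.59 degrees, less where a joint would pass 70% of its speed; a pose out of reach is approached as far as the arm can. A call with a gripper value outside its range is refused whole. The fingers move at their own pace and stop on an object; "squeeze" is the grip in N (left out, the last holds). Time passes only in rows, so rows that do not move let the fingers close. It gives the time, the measured TCP pose, the force, the opening and the grip force at its end, in the units of the state.
- telemetry.observe(): the state, without advancing time (a new reading comes with each control period).
- snapshot(name): name is "scene" or "top" or "wrist"; returns the picture (400x640x3 uint8, red, green, blue); there is no depth.
- calibration(name): a dict with "fx", "fy", "cx", "cy" (pixels), "dist_coeffs" ([k1, k2, p1, p2, k3] as OpenCV has them; the pictures are not rectified), "eye" and "orientation" of the camera in the world. Camera axes: x right, y down, z forward; pixel columns grow to the right and rows downward; lengths in m; the calibration is good to about 2 mm. A picture is of the moment at which its call begins: read the wrist's pose just before it. calibration takes no time and is no camera call; for the wrist camera it gives the pose at the moment of the call.
- ticket.finish_job(): hands the job in; it is judged then, once.
The state is a dict: "t": time; "q": joint angles; "qvel": joint speeds; "tau": joint torques, N m; "position": TCP position; "orientation": TCP orientation; "ft_force": force on the tool from outside, world axes, zero at the start; "torque": the same for the moment, N m; "grip_width": finger opening in m; "finger_force": force on a finger pad.
Only numpy, scipy, OpenCV 4.12 (cv2) and the standard library are available. Lean on these libraries where they do the work, as an engineer would, in place of code of your own. Each camera call takes 0.05 s, during which the arm holds its last target. There are 200 camera calls.

## Working session

There is one attempt and no reset: what is moved stays moved. The work goes in short steps, Python scripts to look and compute and a tool call to move; the robot and the scene stay as the last step left them, time stands still between calls to the robot, and variables do not carry over. Pictures are saved under pics/ and viewed, at most 10 in all, crops included, and the job is handed in when it is done.

Besides the shell and the picture viewer there is one more tool, called after "Call:" as a command line: name --argument value ..., lists and objects as JSON in quotes. move_arm: Moves the arm, as the interface text tells. Its arguments: {"type":"object","properties":{"moves":{"type":"array"},"squeeze":{"type":"number"}},"required":["moves"]}

```bash
mkdir -p pics
cat > h.py <<'E'
import numpy as np,cv2
from scipy.spatial.transform import Rotation as R
from station import telemetry,snapshot,calibration,ticket
def ray(c,u,v):
    K=np.array([[c['fx'],0,c['cx']],[0,c['fy'],c['cy']],[0,0,1]])
    p=cv2.undistortPoints(np.array([[[u,v]]],float),K,np.array(c['dist_coeffs'],float))[0,0]
    o=np.array(c['orientation'],float)
    M=R.from_rotvec(o).as_matrix() if o.size==3 else (o if o.shape==(3,3) else R.from_quat(o).as_matrix())
    return np.array(c['eye']),M@np.array([p[0],p[1],1])
def plane(c,u,v,z):
    e,d=ray(c,u,v); return e+d*(z-e[2])/d[2]
def save(n,f):
    im=snapshot(n); cv2.imwrite('pics/'+f,im[:,:,::-1]); return im
E
python3 - <<'E'
from h import *
s=telemetry.observe(); print(s)
for n in('scene','top'):
    save(n,n+'0.png'); print(calibration(n))
a=cv2.imread('pics/scene0.png')
E
```

```text
{'t': 0.0, 'q': array([-1.34188289,  0.38425123,  0.01639389,  1.37114562, -0.00629336,
        1.38820077, -0.04651548]), 'qvel': array([-0.00102452, -0.00273298, -0.00016419,  0.00035779,  0.0008472 ,
       -0.00013958,  0.00137818]), 'tau': array([ 4.55431282e-04, -6.27591491e+01,  8.44190139e-01, -3.71824443e+01,
        1.64897740e-02,  1.40684404e-02, -4.05931792e-05]), 'position': array([0.17964138, 0.59810581, 0.23027475]), 'orientation': array([-4.56672185e-01, -3.10798478e+00,  3.04870106e-03]), 'ft_force': array([ 0.98427238, -0.20460213, -0.02158149]), 'torque': array([-0.00691617,  0.01074192, -0.02248571]), 'finger_force': 0.0, 'grip_width': 0.08562760243213022}
{'fx': 423.6943347700971, 'fy': 423.6943347700971, 'cx': 314.27110545088345, 'cy': 195.89885426092795, 'dist_coeffs': array([-0.00144917,  0.        ,  0.        ,  0.        ,  0.        ]), 'eye': array([ 1.39001001, -0.27926688,  0.81037782]), 'orientation': array([-1.93440459, -1.38867357,  0.59720501])}
{'fx': 471.1158810081448, 'fy': 471.1158810081448, 'cx': 324.97500117020064, 'cy': 194.841125008706, 'dist_coeffs': array([-0.01905517,  0.        ,  0.        ,  0.        ,  0.        ]), 'eye': array([ 4.09409672e-01, -7.72653445e-04,  1.22938189e+00]), 'orientation': array([-2.14719696,  2.11626061, -0.20737986])}
```

View pics/scene0.png

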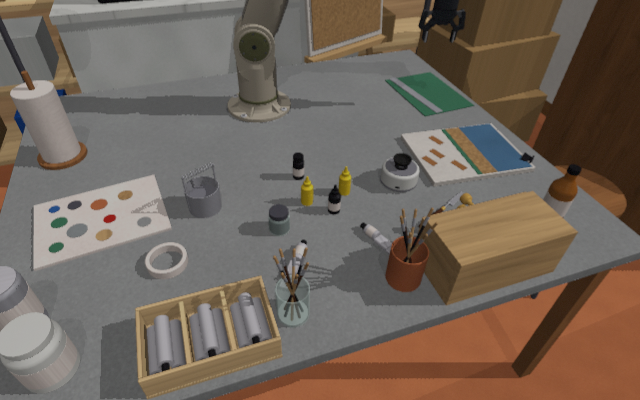

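View pics/top0.png

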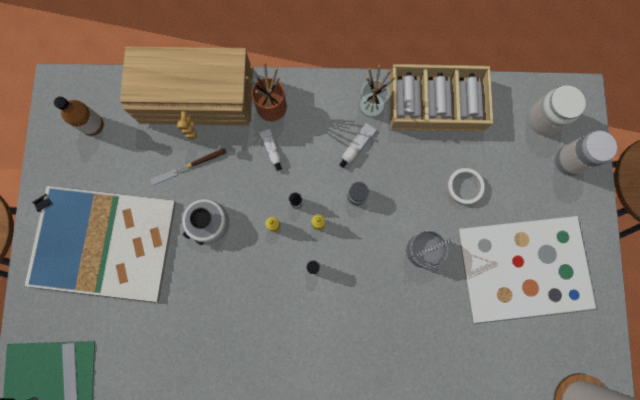

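The scene view shows a dark bottle with a pointed nozzle at (334,200), another dark bottle at (298,165), yellow ones at (307,190) and (345,180), and the mixer at (400,173). In the top view the dark bottles are at (295,200) and (313,268), and the mixer cup is at about (201,218). I'll zoom in to check which bottle is the dropper.

Run:
```python
from h import *
a=cv2.imread('pics/scene0.png')[140:230,270:430]; b=cv2.imread('pics/top0.png')[170:285,180:340]
cv2.imwrite('pics/z.png',np.vstack([cv2.resize(a,None,fx=3.0,fy=3.0,interpolation=2),cv2.resize(b,None,fx=2.8,fy=2.8,interpolation=2)[:, :480] if 0 else cv2.resize(b,(480,320),interpolation=2)]))
T=calibration('top');S=calibration('scene')
def tri(p,q):
    e1,d1=ray(T,*p);e2,d2=ray(S,*q);d1/=np.linalg.norm(d1);d2/=np.linalg.norm(d2)
    k=np.linalg.lstsq(np.c_[d1,-d2],e2-e1,rcond=None)[0];x=e1+k[0]*d1;y=e2+k[1]*d2;return (x+y)/2,np.linalg.norm(x-y)
for n,p,q in(('drop',(295,199),(335,187)),('flat',(313,268),(298,155)),('cup',(201,218),(402,160)),):print(n,tri(p,q))
im=cv2.imread('pics/top0.png');g=im.max(2)
m=((g<45)*255).astype(np.uint8)
n,l,st,c=cv2.connectedComponentsWithStats(m)
for i in range(1,n):
    if st[i,4]>40 and 170<c[i][0]<340 and 170<c[i][1]<285:print(st[i],c[i],[plane(T,*c[i],z)[:2].round(3) for z in(.07,.087)])
```

```text
drop (array([0.6096841 , 0.06208554, 0.07959674]), np.float64(0.0033531641733227516))
flat (array([0.44111079, 0.01365816, 0.07668612]), np.float64(0.0014182571284459713))
cup (array([0.55823114, 0.28996609, 0.07940356]), np.float64(8.636950805556681e-05))
[290 193  12  13 113] [295.05309735 199.07964602] [array([0.611, 0.061]), array([0.608, 0.06 ])]
[190 209  21  19 304] [199.94407895 217.95065789] [array([0.56 , 0.295]), array([0.557, 0.291])]
[307 262  12  12 109] [312.76146789 267.20183486] [array([0.443, 0.014]), array([0.443, 0.013])]
```

View pics/z.png

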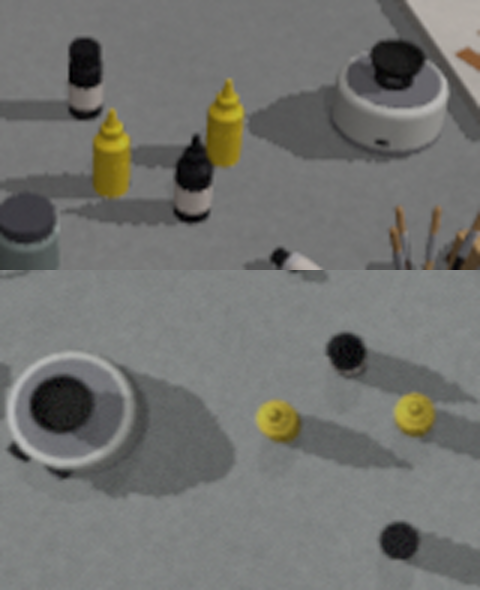

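The zoom confirms it: the pointed black dropper is at top-view (295,199), world ≈(0.609, 0.061). The flat-cap bottle is the nearer one, at (0.443, 0.013), and the cup is at ≈(0.557, 0.291). I'll turn the tool square and go above the dropper.

Call:
move_arm --moves '[[[0,0,0],[0,0,-0.146],85],[[0,0,0],[0,0,-0.146],85],[[-24,-30,0],[0,0,0],85],[[-24,-30,0],[0,0,0],85],[[-24,-30,0],[0,0,0],85],[[-24,-30,0],[0,0,0],85],[[-24,-30,0],[0,0,0],85],[[-24,-30,0],[0,0,0],85],[[-24,-30,0],[0,0,0],85],[[-24,-30,0],[0,0,0],85],[[-24,-30,0],[0,0,0],85],[[-24,-30,0],[0,0,0],85],[[-24,-30,0],[0,0,0],85],[[-24,-30,0],[0,0,0],85],[[-24,-30,0],[0,0,0],85],[[-24,-30,0],[0,0,0],85],[[-24,-30,0],[0,0,0],85],[[-24,-30,0],[0,0,0],85],[[-24,-30,0],[0,0,0],85],[[0,0,0],[0,0,0],85]]'

```text
t: 2.1
position: [0.5899, 0.082, 0.2306]
orientation: [0.013, 3.142, -0.006]
ft_force: [0.4, -0.3, 0.8]
grip_width: 0.085
finger_force: 0.0
```

Run:
```python
from h import *
s=telemetry.observe();print(s['t'],s['position'],s['orientation'],s['q'])
print(R.from_rotvec(s['orientation']).as_matrix().round(3))
W=calibration('wrist');print(W);save('wrist','w1.png');save('top','t1.png')
```

```text
2.1 [0.58985096 0.08196287 0.23060122] [ 0.01272163  3.14151323 -0.00594255] [-0.4908442   0.33017796  0.38817222  1.47155808 -0.12185314  1.36477548
  1.46605438]
[[-1.     0.008  0.   ]
 [ 0.008  1.    -0.004]
 [-0.    -0.004 -1.   ]]
{'fx': 294.2333316521754, 'fy': 294.2333316521754, 'cx': 320.8610816875938, 'cy': 200.6503921442079, 'dist_coeffs': array([-0.04258359,  0.        ,  0.        ,  0.        ,  0.        ]), 'eye': array([0.52231783, 0.08261185, 0.37335827]), 'orientation': array([2.08253186, 2.06544584, 0.27919973])}
```

View pics/w1.png

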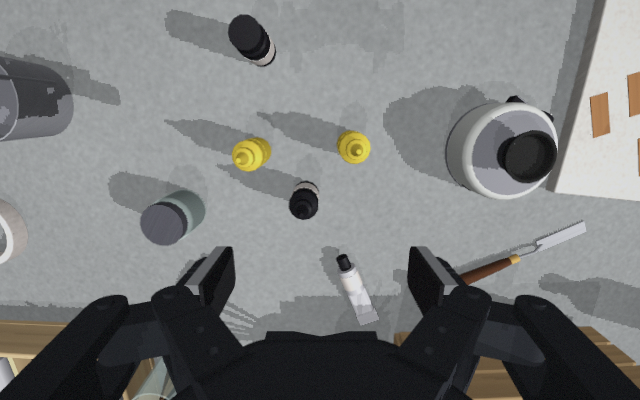

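In the wrist view the dropper's cap is at about (304,203) with its nozzle near (303,212), the cup rim is at about (529,157), and the yellow bottles are at (252,154) and (354,148). I'll measure the dropper and cup from here.

Run:
```python
from h import *
W=calibration('wrist');im=cv2.imread('pics/w1.png');g=im.max(2)
for name,(x0,x1,y0,y1),zs in(('drop',(270,340,175,230),(.06,.07,.075)),('cup',(490,565,125,190),(.083,.087))):
    m=np.zeros(g.shape,np.uint8);m[y0:y1,x0:x1]=(g[y0:y1,x0:x1]<45)*255
    c=max(cv2.findContours(m,0,1)[0],key=cv2.contourArea);b=cv2.boundingRect(c);(ex,ey),ax,an=cv2.fitEllipse(c)
    print(name,b,cv2.contourArea(c),(ex,ey),ax,[plane(W,ex,ey,z)[:2].round(4) for z in zs])
print('tip',plane(W,303,212,.093))
# white band of the dropper: bottom
hsv=cv2.cvtColor(im,cv2.COLOR_BGR2HSV)
print('foot',plane(W,309,180,.0),plane(W,307,183,.03))
for n in((252,154),(354,148)):print('y',plane(W,*n,.08))
cv2.imwrite('pics/zw.png',np.hstack([cv2.resize(im[165:235,265:335],(350,350),interpolation=2),cv2.resize(im[115:205,485:575],(360,350),interpolation=2)]))
```

```text
drop (290, 188, 28, 31) 561.5 (302.7279052734375, 203.07093811035156) (25.852779388427734, 30.20170021057129) [array([0.6103, 0.067 ]), array([0.6074, 0.0677]), array([0.606, 0.068])]
cup (497, 131, 59, 52) 2123.0 (526.912841796875, 156.04762268066406) (47.66915512084961, 57.89896011352539) [array([0.5552, 0.2943]), array([0.5547, 0.2915])]
tip [0.61011716 0.0692442  0.093     ]
foot [0.59646176 0.07179684 0.        ] [0.59399825 0.0706177  0.03      ]
y [0.55366871 0.01876548 0.08      ]
y [0.5481121  0.11999429 0.08      ]
```

View pics/zw.png

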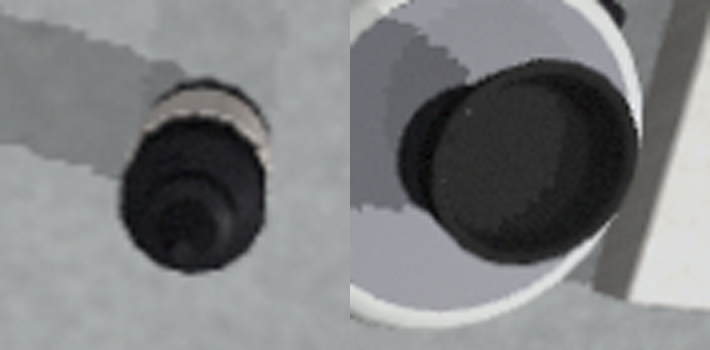

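The dropper's shoulder ring is centred at (303.9,203.4), its cap at about (304.4,207.4) and its tip at about (301,214). The cup rim is a circle centred at (531.4,156.8).

Run:
```python
from h import *
W=calibration('wrist');T=calibration('top')
print('sh',plane(W,303.9,203.4,.058),'cap',plane(W,304.4,207.4,.075),'tip',plane(W,301,214,.093),'cup',plane(W,531.4,156.8,.087))
print('edges',plane(W,289.4,203,.058)[1],plane(W,318.4,203,.058)[1],plane(W,526,130.5,.087),plane(W,526,183,.087))
print('top: cup',plane(T,200.3,218,.087),'drop',plane(T,295.3,199.4,.06), 'yel',plane(T,272.5,223,.08),plane(T,318,221,.08))
```

```text
sh [0.61123288 0.06817487 0.058     ] cap [0.6107566  0.06966036 0.075     ] tip [0.61221467 0.06719965 0.093     ] cup [0.55541556 0.29624151 0.087     ]
edges 0.052002272435540356 0.084352179130724 [0.52998759 0.28618083 0.087     ] [0.58199072 0.295443   0.087     ]
top: cup [0.55720416 0.28970945 0.087     ] drop [0.61151729 0.06075964 0.06      ] yel [0.54849876 0.11410547 0.08      ] [0.55511917 0.0026933  0.08      ]
```

Call:
move_arm --moves '[[[-11,-9,0],[0,0,0],75],[[-10,-8,0],[0,0,0],75],[[0,0,30],[0,0,0],75],[[0,0,30],[0,0,0],75],[[0,0,20],[0,0,0],75],[[0,0,0],[0,0,0],75],[[0,0,0],[0,0,0],75]]'

```text
t: 2.9
position: [0.6092, 0.0717, 0.1517]
orientation: [0.001, -3.141, 0.0]
ft_force: [-0.1, -0.4, 0.6]
grip_width: 0.0749
finger_force: 0.0
```

Run:
```python
from h import *
s=telemetry.observe();print(s['t'],s['position'],s['orientation'])
W=calibration('wrist');print(W['eye'],R.from_rotvec(W['orientation']).as_matrix().round(3));save('wrist','w2.png')
```

```text
2.9 [0.60924919 0.07169334 0.15173371] [ 9.69914559e-04 -3.14149785e+00  3.98232910e-04]
[0.5417261  0.07127249 0.29449064] [[-0.     0.963  0.269]
 [ 1.    -0.     0.   ]
 [ 0.     0.269 -0.963]]
```

View pics/w2.png

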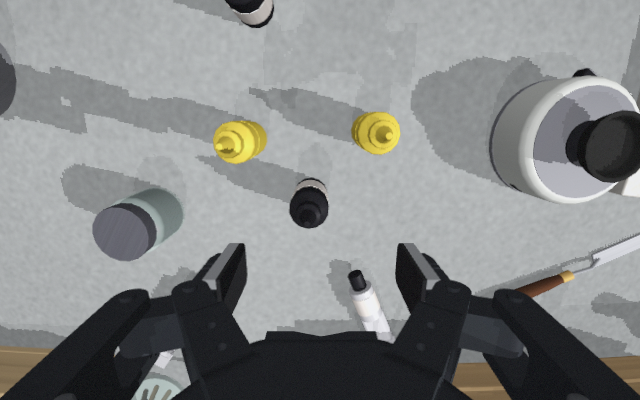

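The arm has settled. The dropper's shoulder is at about (309,203), slightly left of the finger mid-line, with its tip near (309,213). I'll compute the offset.

Run:
```python
from h import *
W=calibration('wrist');g=cv2.imread('pics/w2.png').max(2)
m=np.zeros(g.shape,np.uint8);m[170:240,270:350]=(g[170:240,270:350]<45)*255
c=max(cv2.findContours(m,0,1)[0],key=cv2.contourArea);print(cv2.boundingRect(c))
x,y,w,h=cv2.boundingRect(c);u=x+w/2-.5
print(plane(W,u,203.5,.058),plane(W,u,208,.075),plane(W,u,213,.093))
```

```text
(290, 187, 38, 41)
[0.61109941 0.06099728 0.058     ] [0.60981983 0.06168944 0.075     ] [0.60805847 0.06242677 0.093     ]
```

Both views now agree on (0.610, 0.061). I'll descend and grip.

Call:
move_arm --moves '[[[-1,-10,10],[0,0,0],75],[[0,0,25],[0,0,0],75],[[0,0,25],[0,0,0],75],[[0,0,25],[0,0,0],75],[[0,0,20],[0,0,0],75],[[0,0,15],[0,0,0],75],[[0,0,5],[0,0,0],75],[[0,0,0],[0,0,0],75],[[0,0,0],[0,0,0],50],[[0,0,0],[0,0,0],40],[[0,0,0],[0,0,0],30],[[0,0,0],[0,0,0],20],[[0,0,0],[0,0,0],20],[[0,0,0],[0,0,0],20],[[0,0,0],[0,0,0],20]]' --squeeze 50

```text
t: 4.45
position: [0.6107, 0.0618, 0.0274]
orientation: [-0.0, 3.14, 0.001]
ft_force: [-0.0, -0.6, 6.1]
grip_width: 0.0325
finger_force: 50.0
```

Call:
move_arm --moves '[[[0,0,-10],[0,0,0],20],[[0,0,-20],[0,0,0],20],[[0,0,-30],[0,0,0],20],[[0,0,-30],[0,0,0],20],[[0,0,-25],[0,0,0],20],[[0,0,-15],[0,0,0],20],[[3,11,0],[0,0,0],20],[[6,23,0],[0,0,0],20],[[6,25,0],[0,0,0],20],[[6,25,0],[0,0,0],20],[[6,25,0],[0,0,0],20],[[6,25,0],[0,0,0],20],[[6,25,0],[0,0,0],20],[[6,25,0],[0,0,0],20],[[5,23,0],[0,0,0],20],[[3,15,0],[0,0,0],20],[[1,6,0],[0,0,0],20],[[0,0,0],[0,0,0],20],[[0,0,0],[0,0,0],20],[[0,0,0],[0,0,0],20]]'

```text
t: 6.45
position: [0.5565, 0.2879, 0.1563]
orientation: [0.003, 3.141, -0.001]
ft_force: [0.1, -0.1, -1.3]
grip_width: 0.0324
finger_force: 49.7
```

Run:
```python
from h import *
s=telemetry.observe();print(s['t'],s['position'],s['orientation'],s['ft_force'],s['grip_width'])
W=calibration('wrist');im=save('wrist','w3.png');im2=save('scene','s3.png')
a=cv2.imread('pics/w3.png');b=cv2.imread('pics/s3.png')[90:220,330:470]
cv2.imwrite('pics/z3.png',np.hstack([cv2.resize(a[140:400,160:480],(430,350)),cv2.resize(b,(370,350),interpolation=2)]))
```

```text
6.45 [0.55647173 0.28794262 0.1562872 ] [ 3.27037693e-03  3.14137543e+00 -1.12239542e-03] [ 0.09476842 -0.07848371 -1.25768905] 0.03235762290138395
```

View pics/z3.png

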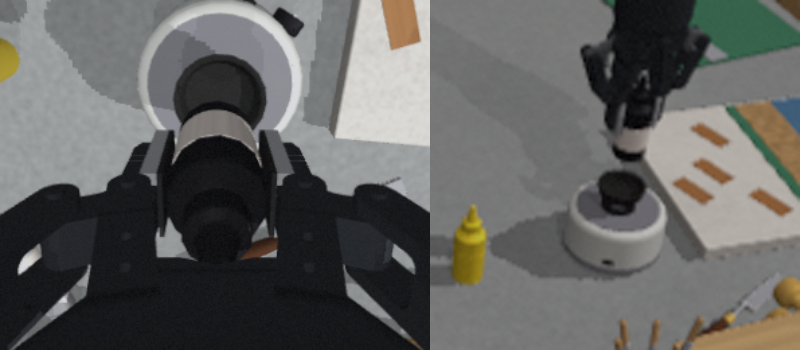

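The bottle hangs upright between the pads. In the crop the cup rim spans x 174–266 and its far edge is at y≈55, which puts it almost centred under the bottle. I'll measure the rim with the calibration.

Run:
```python
from h import *
W=calibration('wrist')
L=plane(W,289.5,213,.087);Rr=plane(W,357.9,213,.087);F=plane(W,323.7,180.9,.087)
print('rim L/R',L,Rr,'width',Rr[1]-L[1],'ymid',(L[1]+Rr[1])/2,'far x',F[0],'-> xc',F[0]+.027)
c=(160+217/1.344);print('band mid y at foot~.15',plane(W,160+172/1.344,140+140/1.346,.16),plane(W,160+262/1.344,140+140/1.346,.16))
S=calibration('scene');im=cv2.imread('pics/s3.png');
# scene view, cup rim centre and bottle foot centre
k=140/370;k2=130/350
print('cup scene',plane(S,330+622*k,90+186*k2,.087))
s=telemetry.observe();x=s['position']
for z in(.13,.128,.125):print('foot scene',z,plane(S,330+630*k,90+150*k2,z))
```

```text
rim L/R [0.55767784 0.2642351  0.087     ] [0.55779558 0.3160783  0.087     ] width 0.05184319939394133 ymid 0.29015669746795386 far x 0.5329483097549005 -> xc 0.5599483097549005
band mid y at foot~.15 [0.55068298 0.27114259 0.16      ] [0.5507613  0.30548358 0.16      ]
cup scene [0.70717503 0.73781448 0.087     ]
foot scene 0.13 [0.69990904 0.73290472 0.13      ]
foot scene 0.128 [0.69788046 0.73588004 0.128     ]
foot scene 0.125 [0.69483759 0.74034302 0.125     ]
```

Call:
move_arm --moves '[[[-1.5,2,5],[0,0,0],20],[[0,0,10],[0,0,0],20],[[0,0,10],[0,0,0],20],[[0,0,8],[0,0,0],20],[[0,0,4],[0,0,0],20],[[0,0,3],[0,0,0],20],[[0,0,2],[0,0,0],20],[[0,0,2],[0,0,0],20],[[0,0,2],[0,0,0],20],[[0,0,0],[0,0,0],20],[[0,0,0],[0,0,0],20]]'

```text
t: 7.65
position: [0.5574, 0.2917, 0.1104]
orientation: [-0.0, 3.141, 0.0]
ft_force: [-1.4, 0.5, -0.7]
grip_width: 0.0329
finger_force: 49.7
```

Run:
```python
from h import *
s=telemetry.observe();print(s['t'],s['position'],s['ft_force'],s['torque'])
save('wrist','w4.png');save('scene','s4.png')
a=cv2.imread('pics/w4.png');b=cv2.imread('pics/s4.png')[100:200,350:450]
cv2.imwrite('pics/z4.png',np.hstack([cv2.resize(a[140:340,220:420],(390,390),interpolation=2),cv2.resize(b,(400,390),interpolation=2)]))
```

```text
7.65 [0.55738586 0.29170108 0.11041204] [-1.37682868  0.51254609 -0.67941419] [ 0.01486752 -0.0310423   0.0059932 ]
```

View pics/z4.png

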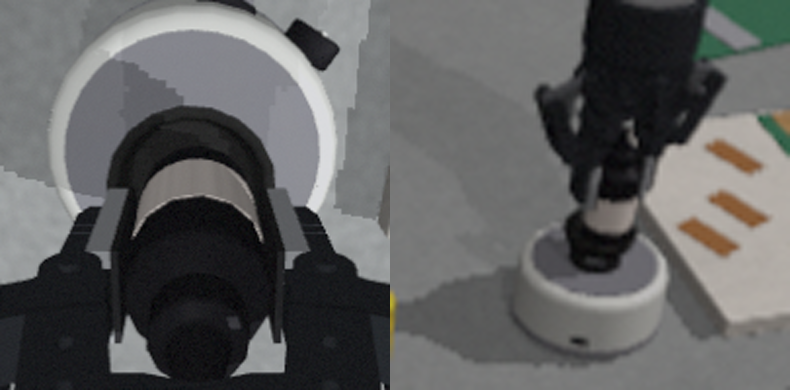

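The foot is inside the cup rim. The rim's centre is at crop x≈190 and the band's at 199, so the bottle is about 1.5 mm too far to +y. I'll shift it and lower slowly to feel for the floor.

Call:
move_arm --moves '[[[0,-1.5,0],[0,0,0],20],[[0,0,1],[0,0,0],20],[[0,0,1],[0,0,0],20],[[0,0,1],[0,0,0],20],[[0,0,1],[0,0,0],20],[[0,0,0],[0,0,0],20],[[0,0,0],[0,0,0],20]]'

```text
t: 8.45
position: [0.5572, 0.2902, 0.1062]
orientation: [0.001, -3.141, 0.0]
ft_force: [-1.0, 0.6, -1.6]
grip_width: 0.0326
finger_force: 49.7
```

Call:
move_arm --moves '[[[0,0,0.5],[0,0,0],20],[[0,0,0.5],[0,0,0],20],[[0,0,0.5],[0,0,0],20],[[0,0,0.5],[0,0,0],20],[[0,0,0],[0,0,0],20],[[0,0,0],[0,0,0],20]]'

```text
t: 9.05
position: [0.5573, 0.2903, 0.1044]
orientation: [0.001, -3.142, -0.0]
ft_force: [-2.6, -0.6, 2.8]
grip_width: 0.0325
finger_force: 50.1
```

Call:
move_arm --moves '[[[0,0,0.5],[0,0,0],20],[[0,0,0.5],[0,0,0],20],[[0,0,0.5],[0,0,0],20],[[0,0,0.5],[0,0,0],20],[[0,0,0],[0,0,0],20],[[0,0,0],[0,0,0],20]]'

```text
t: 9.65
position: [0.5573, 0.2903, 0.1024]
orientation: [-0.0, 3.142, 0.0]
ft_force: [-3.7, -0.6, 5.7]
grip_width: 0.0327
finger_force: 50.3
```

Call:
move_arm --moves '[[[0,0,0.5],[0,0,0],20],[[0,0,0.5],[0,0,0],20],[[0,0,0.5],[0,0,0],20],[[0,0,0.5],[0,0,0],20],[[0,0,0],[0,0,0],20],[[0,0,0],[0,0,0],20]]'

```text
t: 10.25
position: [0.5573, 0.2903, 0.1006]
orientation: [-0.0, 3.142, 0.0]
ft_force: [-2.7, -0.8, 7.3]
grip_width: 0.0327
finger_force: 50.4
```

Call:
move_arm --moves '[[[0,0,0.5],[0,0,0],20],[[0,0,0.5],[0,0,0],20],[[0,0,0],[0,0,0],20],[[0,0,0],[0,0,0],20]]'

```text
t: 10.65
position: [0.5574, 0.2902, 0.0997]
orientation: [-0.0, 3.141, 0.0]
ft_force: [-4.1, -1.5, 7.4]
grip_width: 0.0326
finger_force: 50.5
```

Run:
```python
from h import *
f=[];p=[]
for i in range(14):
    s=telemetry.observe();f.append(s['ft_force']);p.append(s['position']);im=snapshot('scene')
f=np.array(f);print(s['t'],f.mean(0),f.std(0),np.mean(p,0),s['grip_width'])
cv2.imwrite('pics/s5.png',im[:,:,::-1]);save('wrist','w5.png')
```

```text
11.3 [-3.88315626 -0.90011338  7.36235377] [0.55321339 0.46538884 0.62181568] [0.55736928 0.29025136 0.09969192] 0.032590368234264616
```

Run:
```python
from h import *
a=cv2.imread('pics/w5.png');b=cv2.imread('pics/s5.png')[120:190,370:440]
a=cv2.convertScaleAbs(a,alpha=2,beta=10);b=cv2.convertScaleAbs(b,alpha=2,beta=10)
cv2.imwrite('pics/z5.png',np.hstack([cv2.resize(a[140:340,220:420],(390,390),interpolation=2),cv2.resize(b,(400,390),interpolation=2)]))
```

```text
(no output)
```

View pics/z5.png

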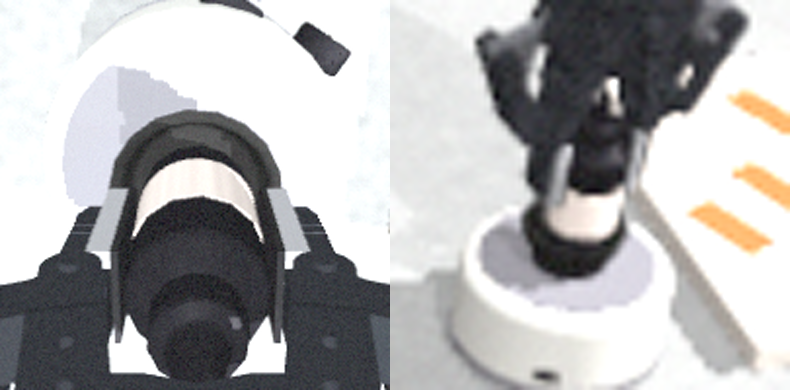

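The bottle stands straight in the cup and is centred in y. I'll check the centring in x from the far edges: the rim is at crop y≈110 and the foot at y≈148.

Run:
```python
from h import *
W=calibration('wrist');p=telemetry.observe()['position']
u=220+195/1.95
print(p,'rim centre x',[plane(W,u,140+110/1.95,z)[0]+.027 for z in(.079,.081,.083)],'foot centre x',[plane(W,u,140+y/1.95,.072)[0]+.017 for y in(143,148,153)])
L=plane(W,220+110/1.95,225,.081);r=plane(W,220+281/1.95,225,.081);print(L,r,r[1]-L[1])
```

```text
[0.55736257 0.29023133 0.09967618] rim centre x [np.float64(0.559901249406753), np.float64(0.5593740325871436), np.float64(0.558846815767534)] foot centre x [np.float64(0.5623993518542526), np.float64(0.5640440669662685), np.float64(0.5656971133228013)]
[0.54961845 0.26392459 0.081     ] [0.54964437 0.31512343 0.081     ] 0.05119883804759401
```

The foot appears to sit 3–4 mm towards +x, and Fx is about −4 N, so it is leaning on the wall. I'll ease up, recentre by 2.5 mm and press again.

Call:
move_arm --moves '[[[0,0,-2],[0,0,0],20],[[0,0,-2],[0,0,0],20],[[0,0,-2],[0,0,0],20],[[0,0,-2],[0,0,0],20],[[0,0,0],[0,0,0],20],[[0,0,0],[0,0,0],20]]'

```text
t: 12.0
position: [0.5574, 0.29, 0.1069]
orientation: [0.0, -3.142, 0.001]
ft_force: [0.5, -0.3, -0.9]
grip_width: 0.0323
finger_force: 49.7
```

Call:
move_arm --moves '[[[1.5,0,0],[0,0,0],20],[[1,0,0],[0,0,0],20],[[0,0,0],[0,0,0],20],[[0,0,0],[0,0,0],20]]'

```text
t: 12.4
position: [0.5548, 0.2901, 0.1073]
orientation: [0.0, -3.142, 0.0]
ft_force: [-0.3, -0.2, -1.9]
grip_width: 0.0322
finger_force: 49.7
```

Run:
```python
from h import *
f=[]
for i in range(12):
    s=telemetry.observe();f.append(s['ft_force']);im=snapshot('wrist')
f=np.array(f);print(s['t'],f.mean(0),s['position'])
a=cv2.convertScaleAbs(im[140:340,220:420,::-1],alpha=2.5,beta=20)
cv2.imwrite('pics/z6.png',cv2.resize(a,(585,585),interpolation=2))
```

```text
12.95 [-2.80128935e-04  8.21757160e-03 -3.76723281e-01] [0.55482771 0.29014958 0.10725784]
```

View pics/z6.png

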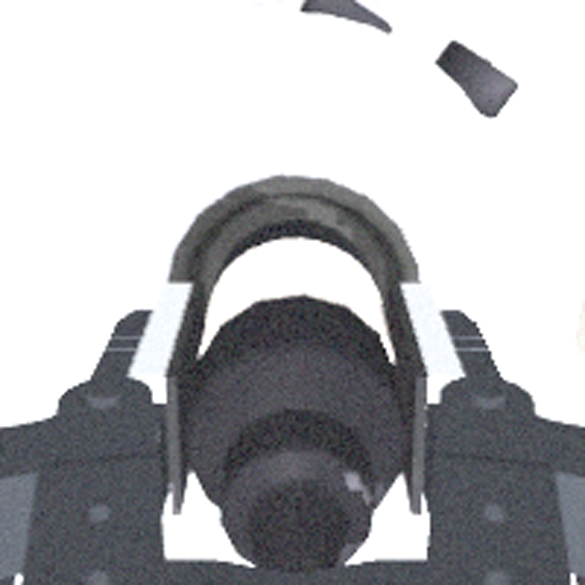

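Now the force is clear laterally (0.0, 0.0 N), the free baseline is Fz −0.4 N, and the foot has space from the wall. Pressing again.

Call:
move_arm --moves '[[[0,0,1],[0,0,0],20],[[0,0,1],[0,0,0],20],[[0,0,1],[0,0,0],20],[[0,0,1],[0,0,0],20],[[0,0,1],[0,0,0],20],[[0,0,1],[0,0,0],20],[[0,0,1],[0,0,0],20],[[0,0,0.5],[0,0,0],20],[[0,0,0.5],[0,0,0],20],[[0,0,0],[0,0,0],20],[[0,0,0],[0,0,0],20]]'

```text
t: 14.1
position: [0.555, 0.2902, 0.0999]
orientation: [-0.0, 3.141, 0.001]
ft_force: [-2.7, -1.6, 7.3]
grip_width: 0.0326
finger_force: 50.4
```

Run:
```python
from h import *
f=[];p=[]
for i in range(16):
    s=telemetry.observe();f.append(s['ft_force']);p.append(s['position']);im=snapshot('wrist')
f=np.array(f);print(s['t'],f.mean(0),f.std(0),np.mean(p,0),s['orientation'],s['grip_width'])
```

```text
14.85 [-2.71762235 -1.48329715  7.13177639] [0.56859653 0.44648457 0.51278736] [0.55498118 0.29020352 0.0998789 ] [-2.62477429e-04  3.14115239e+00  6.04357071e-04] 0.03264917087017835
```

The push is about 7.5 N, or 5.6 mm. I'll add 0.4 mm and hold for more than 3 s.

Call:
move_arm --moves '[[[0,0,0.4],[0,0,0],20],[[0,0,0],[0,0,0],20],[[0,0,0],[0,0,0],20],[[0,0,0],[0,0,0],20],[[0,0,0],[0,0,0],20],[[0,0,0],[0,0,0],20],[[0,0,0],[0,0,0],20],[[0,0,0],[0,0,0],20],[[0,0,0],[0,0,0],20],[[0,0,0],[0,0,0],20],[[0,0,0],[0,0,0],20],[[0,0,0],[0,0,0],20],[[0,0,0],[0,0,0],20],[[0,0,0],[0,0,0],20],[[0,0,0],[0,0,0],20],[[0,0,0],[0,0,0],20],[[0,0,0],[0,0,0],20],[[0,0,0],[0,0,0],20],[[0,0,0],[0,0,0],20],[[0,0,0],[0,0,0],20]]'

```text
t: 16.9
position: [0.555, 0.2902, 0.0995]
orientation: [-0.0, 3.141, 0.001]
ft_force: [-3.1, -1.3, 7.0]
grip_width: 0.0325
finger_force: 50.5
```

Call:
move_arm --moves '[[[0,0,0],[0,0,0],20],[[0,0,0],[0,0,0],20],[[0,0,0],[0,0,0],20],[[0,0,0],[0,0,0],20],[[0,0,0],[0,0,0],20],[[0,0,0],[0,0,0],20],[[0,0,0],[0,0,0],20],[[0,0,0],[0,0,0],20],[[0,0,0],[0,0,0],20],[[0,0,0],[0,0,0],20],[[0,0,0],[0,0,0],20],[[0,0,0],[0,0,0],20],[[0,0,0],[0,0,0],20],[[0,0,0],[0,0,0],20],[[0,0,0],[0,0,0],20],[[0,0,0],[0,0,0],20],[[0,0,0],[0,0,0],20],[[0,0,0],[0,0,0],20],[[0,0,0],[0,0,0],20],[[0,0,0],[0,0,0],20]]'

```text
t: 18.9
position: [0.555, 0.2902, 0.0995]
orientation: [-0.0, 3.141, 0.001]
ft_force: [-2.1, -1.5, 8.0]
grip_width: 0.0327
finger_force: 50.5
```

Run:
```python
from h import *
f=[]
for i in range(8):
    s=telemetry.observe();f.append(s['ft_force']);snapshot('wrist')
m=np.mean(f,0);print(s['t'],m,s['position'],s['finger_force'])
if 6.8<m[2]<9.2: print(ticket.finish_job())
```

```text
19.25 [-2.88527967 -1.54785742  7.36902402] [0.55498859 0.29016392 0.0995216 ] 50.47212991659762
the job is handed in; nothing more can be done
None
```

The black dropper bottle is standing in the mixer cup, gripped and pressed down about 6 mm (roughly 8 N, estimated from the wrist force and tool height); I held it there for over 4 s, never near the stop, and handed the job in at 19 s still pressing.

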